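Slide the infeed shelf home on the band sealer

ROBOT

A 7-joint arm with a two-finger parallel gripper is mounted at the origin on the work surface. World frame = base frame: x ahead of the robot, y to its left, z up, the work surface at z = 0. Lengths are in mm, angles in rad, forces in N, time in s.
With the tool pointing down it reaches from about 400 to 875 mm from the base axis. Payload 4.4 kg.
Tool frame: the origin (TCP) lies at the very end of the fingers, on their centre line; the grasp point (between the pads) lies 19 mm behind it; z points along the fingers, y is the direction in which the jaws open and shut (so a half turn about z gives the same grasp; the last joint's range is limited). The gripper opens to 85 mm and grips with 20 to 120 N. Pads are 22 mm wide; open, the fingers measure 114 mm over their backs; the gripper's body (76 mm by 85 mm) begins 54 mm behind the grasp point. The pads swing forward as they close: fully open they stand 13 mm farther back than shut.
Start: joints at [1.1, 0.628, 0.038, 1.517, -0.027, 0.996, -0.02], TCP at [256.021, -597.471, 231.313] pointing down, gripper open.
Joint ranges: [-3.06, 3.06], [-0.37, 2.12], [-1.25, 1.32], [0.18, 2.47], [-1.1, 4.24], [0.23, 1.98], [-2.94, 2.94]. Speed limits (rad/s): [2.57, 2.57, 3.14, 3.14, 3.14, 3.14, 3.14].

INTERFACE

Orientations are given as [roll, pitch, yaw] about the fixed x, y, z axes, in that order (R = Rz(yaw) Ry(pitch) Rx(roll)).
In Python, from cell import ctrl gives the robot as it stands.
- The arm moves only by the shell command python3 -m crank 'ROWS' [OPENING]. ROWS is JSON, a list that holds one entry, the list of rows, each a list of 6 numbers: the shift along the tool's x, y, z in units of 30 mm (1.0 is 30 mm), then the turn, a rotation vector about the tool's x, y, z in units of 6 degrees (1.0 is 6 degrees). In form: [[[tx, ty, tz, rx, ry, rz], ...]]. A call has 1 to 12 rows; each row shifts and turns the pose as measured when the row begins, along the tool's axes as they then stand; what a row does not reach is not made up. A row lasts 1/12 s, in which the tool goes at most 41.7 mm and 7.16 degrees, less where a joint would pass 70% of its speed; a pose out of reach is approached as far as the arm can. A call is refused whole if a number of a shift passes 1 or a number of a turn 1, either way. A call with a gripper value outside its range is refused whole. OPENING is the gripper command: -1 is fully open, 1 is shut, values between are in proportion, set as the call begins (- or left out, the last holds). The fingers move at their own pace and stop on an object; the grip force is fixed at half the most. Time passes only in rows, so rows that do not move let the fingers close. It gives the time, the measured TCP pose, the force and the opening at its end, in the units of the state.
- ctrl.read_state(): the state, without advancing time (a new reading comes with each control period).
- ctrl.get_image(name): name is "scene" or "side" or "wrist"; returns a dict with "color" (400x640x3 uint8, red, green, blue), "depth" (400x640 float32, mm along the optical axis (not along the pixel's ray), 0 where there is no reading), "camera_matrix" (3x3 intrinsics, pixels), "R" (3x3) and "t" (3): a world point X has camera coordinates R X + t. Camera axes: x right, y down, z forward; pixel columns grow to the right and rows downward; lengths in mm; the calibration is good to about 2 mm. A picture is of the moment at which its call begins.
- ctrl.finish_job(): hands the job in, once; it reports no verdict.
Trained networks look in a picture, given as the dict that the camera call returned (one of the last four; its "shot" number tells which), for a name from the list of things; names that differ only in an ending like _2 or _b are one class to them, and where a whole thing is asked for, a point or a joint stands for the part that bears it (a point fixed in the world has none). Each returns a list of dicts, best first, with "conf" (0 to 1); they miss things now and then, are a little off and sometimes report something else, mostly with a low value. They report only what shows in the picture. A call takes as long as a camera call.
- ctrl.search_frame(query, picture): "extent" ([centre column, centre row, width, height] in pixels, round what is visible of it).
The state is a dict: "clock": time; "qpos": joint angles; "qd": joint speeds; "tau": joint torques, N m; "eef_pos": TCP position; "tool_rot": TCP orientation; "force": force on the tool from outside, world axes, zero at the start; "torque": the same for the moment, N m; "width": finger opening in mm.
Only numpy, scipy, OpenCV 4.12 (cv2) and the standard library are available. Lean on these libraries where they do the work, as an engineer would, in place of code of your own. Each camera call takes 0.05 s, during which the arm holds its last target. There are 200 camera calls.

TASK

Put the band sealer's infeed shelf back into working position: with a shut fingertip against the outside of its blue-edged end lip, push the shelf along its two rails towards the green belt until you feel its rods drop into the rail notches and it lies flush with the belt, and stop pushing there without ramming it. Then press down on the middle of the deck with a fingertip to make sure it is seated, and take the hand clear. Do not lift, tip or grip the shelf, and leave the jar, tape roll and bottle where they are.

Things in the scene. Friction and masses are not known exactly. Their poses are not given: they have to be found in the camera images.
- sealer: Table-top band sealer, fixed: red housing, green belt, two dark steel rails running on from the belt's infeed end. Origin on the table under the centre of the shelf when home; +y along the rails to the belt, z up, +x the housing's side. Belt top 115 mm up, from y = +127 mm on. Housing (with sealing head) from x = +90 to +305, y = +210 to +690 mm, 250 mm high over its knobs.
- shelf_home (a point): On the sealer, 115 mm above its origin: where the centre of the shelf's top face lies when home. Rails: 8 mm bars along y, centred at x = +-87 mm, from y = -340 to +160 mm, tops 110 mm above the table (5 mm below this point); open between them down to a cross bar 26 mm above the table at y = -315 mm.
- rail_notch (a point): Notch in the top edge of the rail on the +x side, nearer the belt: point on the rail's centre line at the height of its top edge. Each rail has two such notches, 14 mm long and 8 mm deep, at sealer y = -95 and +95 mm. Both cross rods of the shelf drop into them together, with 2 mm of play along the rails.
- shelf: Loose aluminium infeed shelf, 0.5 to 0.95 kg, between the rails. Deck 160 (x) by 240 mm (y), 3 mm thick, folded sides 30 mm deep with 3 mm play to each rail; two 10 mm cross rods with white ends rest on the rails at y = +-95 mm, centres 8 mm below the deck's top. Origin: centre of the deck's top face; axes parallel to the sealer's; 123 mm above the table on the rails, 115 mm when home.
- shelf_lip (a point): Middle of the top edge of the outer face of the shelf's end lip, the face to push towards +y; 120 mm from the shelf's centre in -y, 26 mm above the deck. Upright plate 160 mm wide, 4 mm thick; blue trim on it reaches 31 mm. The shelf starts 60 to 165 mm short of home, slides with plain friction (2.5 to 7 N), drops 8 mm at home and stops dead on the notch walls.
- jar: Closed glass jar, yellow label, red cap, 72 mm across, 105 mm tall, standing; origin at its underside's centre. To be left alone.
- tape: Roll of amber tape lying flat, 100 mm across, 48 mm high; origin at its underside's centre. To be left alone.
- bottle: White bottle with blue cap, 60 mm across, 165 mm tall, standing; origin at its underside's centre. To be left alone.

How it is judged (in metres and radians):
On the way, in this order (a step that is already met when the one before it is completed fails the run):
1. the shelf has been pushed along the rails and has dropped into the notches (y of shelf in the frame of sealer between -0.005 and 0.005 m and x of shelf in the frame of sealer between -0.006 and 0.006 m and z of shelf in the frame of sealer between 0.111 and 0.118 m and angle between shelf's own z axis and vertical below 0.02 rad), for 0.2 s.
2. a fingertip presses down on the deck of the seated shelf (all of step 1 and contact force between the fingers and shelf above 3 N and y of the grasp point in the frame of shelf between -0.085 and 0.115 m and x of the grasp point in the frame of shelf between -0.085 and 0.085 m), for 0.1 s.
At the end, for the whole second after the job is handed in: The shelf lies at rest in its notches: deck level and flush with the belt (within 4 mm in height, 5 mm along the rails), the bystanders within 30 mm of where they stood, the robot clear (all of step 1 and linear speed of shelf below 0.01 m/s and distance of each of jar, tape, bottle from where it was at the start of the episode below 0.03 m); the robot touches nothing.
It fails at once if the shelf was lifted off its rails or tipped (z of shelf in the frame of sealer above 0.133 m or angle between shelf's own z axis and vertical above 0.09 rad).
It fails at once if the shelf was rammed: pushed on its lip with more than 60 N (contact force between the fingers and shelf above 60 N and y of the grasp point in the frame of shelf below -0.085 m).
It fails at once if a bystander was disturbed (distance of any of jar, tape, bottle from where it was at the start of the episode above 0.03 m).
It also fails if it takes over 48 s, if anything falls off the work surface, if the arm or the gripper's body presses on something with over 40 N, if the wrist force passes 120 N, or if a joint passes its speed limit or range.

## Working session

There is one attempt and no reset: what is moved stays moved. The work goes in short steps, Python scripts to look and compute and a shell command to move; the robot and the scene stay as the last step left them, time stands still between calls to the robot, and variables do not carry over. Pictures are saved under pics/ and viewed, about 8 in all and at most 12, crops included, and the job is handed in when it is done.

```bash
mkdir -p pics; cat > h.py <<'E'
import numpy as np,cv2
from cell import ctrl
def pix(im,u,v,z=None):
    K=im["camera_matrix"];R=np.array(im["R"]);t=np.array(im["t"])
    r=np.linalg.inv(K)@np.array([u,v,1.])
    if z is None:
        return R.T@(r*im["depth"][int(v),int(u)]-t)
    c=-R.T@t;d=R.T@r
    return c+d*(z-c[2])/d[2]
def cloud(im):
    K=im["camera_matrix"];d=im["depth"];v,u=np.mgrid[:400,:640]
    P=np.stack([u*d,v*d,d],-1).reshape(-1,3)@np.linalg.inv(K).T
    return ((P-im["t"])@np.array(im["R"])).reshape(400,640,3)
E
python3 - <<'E'
from h import *
np.set_printoptions(precision=1,suppress=True)
s=ctrl.read_state();print({k:s[k] for k in("clock","eef_pos","tool_rot","force","width")})
for n in("scene","side"):
    im=ctrl.get_image(n);cv2.imwrite(f"pics/{n}0.png",im["color"][...,::-1])
    print(n,"cam",-np.array(im["R"]).T@im["t"])
    C=cloud(im)
    for q in("shelf","sealer","shelf_lip","rail_notch","jar","tape","bottle"):
        for r in ctrl.search_frame(q,im)[:2]:
            e=r["extent"];u=int(min(max(e[0],0),639));v=int(min(max(e[1],0),399));print(q,round(r["conf"],2),np.array(e),C[v,u])
E
```

```text
{'clock': 0.0, 'eef_pos': array([ 255.8, -596.9,  230.4]), 'tool_rot': array([-3.1,  0. ,  0.4]), 'force': array([-0. , -0.2, -0.2]), 'width': 85.19832797745438}
scene cam [939.6 292.8 686.4]
shelf 0.65 [345.2 150.8 160.1 136.7] [545.6 -40.3 122.3]
sealer 0.75 [437.4 233.3 402.4 332.8] [561.1 175.8 104.7]
shelf_lip 0.95 [346.1 150.5 151.8 135.4] [544.4 -39.  122.4]
rail_notch 0.87 [436.6 234.6 406.7 330.8] [563.5 175.7 104.3]
jar 0.56 [235.9 171.8  41.   59.7] [ 704.  -166.2   92.4]
tape 0.79 [271.9 224.6  55.9  64.5] [701.1 -83.    0.6]
bottle 0.81 [326.2 282.6  39.2  70.4] [749.  111.2 111.5]
side cam [285.6 404.1 643.3]
shelf 0.94 [370.4 215.3 149.1 126. ] [533.  -41.2 121.6]
sealer 0.84 [239.3 272.5 477.1 254.2] [636.6 197.1 112. ]
sealer 0.66 [350.7 170.9  29.2  42.9] [ 668.8 -168.9   79.8]
shelf_lip 0.57 [371.9 215.6 148.4 128.5] [530.7 -41.  123.2]
rail_notch 0.73 [238.7 271.2 475.2 257.6] [637.4 197.9 115. ]
jar 0.86 [351.2 171.5  29.   40.2] [ 666.4 -169.6   77.5]
tape 0.75 [308.7 204.9  42.2  46.3] [729.3 -86.   -2.5]
bottle 0.65 [247.9 221.9  32.6  67.5] [713.6 106.5 110.1]
bottle 0.42 [370.5 214.4 147.7 125.9] [535.3 -44.9 119.9]
```

View pics/scene0.png

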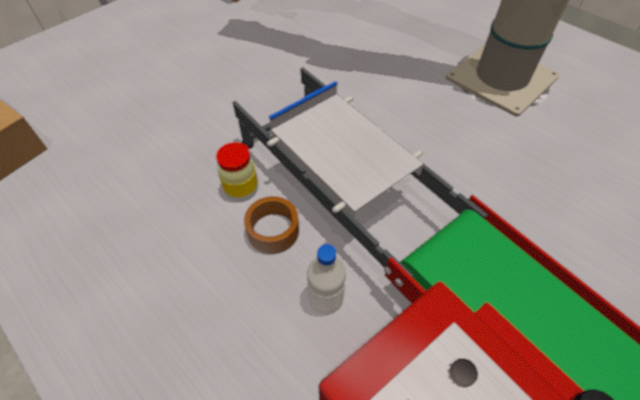

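View pics/side0.png

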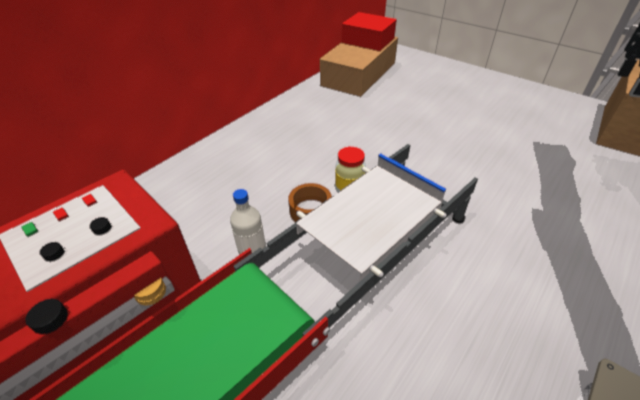

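The scene view has the blue lip at about (303,101), the deck centre at (347,150) and the belt's near end at about (437,235). The side view agrees, with the lip at (411,172), the deck at (370,215) and the belt end at (285,290). Next I fit the deck, rails and belt edge.

```bash
python3 - <<'E'
from h import *
np.set_printoptions(precision=1,suppress=True)
for n in("scene","side"):
    im=ctrl.get_image(n);C=cloud(im);c=im["color"].astype(int);hsv=cv2.cvtColor(im["color"],cv2.COLOR_RGB2HSV)
    x,y,z=C[...,0],C[...,1],C[...,2]
    reg=(x>380)&(x<720)&(y>-260)&(y<150)
    deck=reg&(abs(z-122)<6)&(hsv[...,1]<50)&(hsv[...,2]>130)
    nl,L,st,_=cv2.connectedComponentsWithStats(deck.astype(np.uint8));k=1+st[1:,4].argmax();P=C[L==k]
    r=cv2.minAreaRect(P[:,:2].astype(np.float32));print(n,"deck",len(P),np.median(P[:,2]),r, cv2.boxPoints(r).ravel())
    b=(hsv[...,0]>105)&(hsv[...,0]<125)&(hsv[...,1]>150)&reg&(z>100)&(y<0)
    Q=C[b];print("blue",len(Q),Q.mean(0),Q[Q[:,0].argmin()],Q[Q[:,0].argmax()],np.percentile(Q[:,2],[5,95]))
    g=(hsv[...,0]>45)&(hsv[...,0]<80)&(hsv[...,1]>150)&(abs(z-115)<8)
    G=C[g];rg=cv2.minAreaRect(G[:,:2].astype(np.float32));print("belt z",np.median(G[:,2]),cv2.boxPoints(rg).ravel())
    d=reg&(hsv[...,2]<90)&(abs(z-109)<5);D=C[d]
    # rails: split by side of deck axis
    a=Q.mean(0)[:2];ctr=np.array(r[0]);ax=(ctr-a)/np.linalg.norm(ctr-a);nx=np.array([ax[1],-ax[0]])
    print("axis yaw deg(lip->deck)",np.degrees(np.arctan2(-ax[0],ax[1])))
    for s in(1,-1):
        o=(D[:,:2]-ctr)@nx*s;E=D[(o>70)&(o<105)]
        if len(E)>20:
            vx,vy,x0,y0=cv2.fitLine(E[:,:2].astype(np.float32),cv2.DIST_HUBER,0,.01,.01).ravel()
            if vy<0:vx,vy=-vx,-vy
            print("rail",s,len(E),"yaw",np.degrees(np.arctan2(-vx,vy)),"at",x0,y0,"z",np.median(E[:,2]),"ends",E[E[:,1].argmin()],E[E[:,1].argmax()])
E
```

```text
scene deck 8906 122.05299387889929 ((538.3494262695312, -48.356781005859375), (238.53790283203125, 206.9778594970703), 83.9012222290039) [ 422.8 -156.   628.6 -177.9  653.9   59.2  448.1   81.2]
blue 246 [ 527.1 -166.3  152.2] [ 434.9 -208.4  103.5] [ 603.7 -174.5  153.3] [150.6 154.3]
belt z 113.97356641458757 [488.2 185.4 638.9 168.2 674.8 483.7 524.1 500.9]
axis yaw deg(lip->deck) -5.424490836459088
rail 1 675 yaw -6.536372 at 629.57764 -35.711746 z 108.7663915183303 ends [ 605.8 -258.5  104.8] [653.  148.2 106.5]
rail -1 177 yaw -6.506709 at 460.50922 10.700159 z 108.10729646647128 ends [ 430.7 -258.3  105.1] [473.  142.1 104.3]
side deck 8006 121.42566702900328 ((535.99072265625, -48.32685852050781), (239.41879272460938, 207.21697998046875), 83.28032684326172) [ 419.1 -155.1  624.9 -179.3  652.9   58.4  447.1   82.7]
blue 228 [ 521.2 -166.   151.4] [ 445.  -155.7  152.4] [ 601.4 -174.4  150.8] [149.3 153.6]
belt z 113.46176930293115 [487.4 186.  637.4 168.6 673.8 481.3 523.9 498.8]
axis yaw deg(lip->deck) -7.157605629374335
rail 1 140 yaw -6.496784 at 633.7957 60.97624 z 107.76324429705821 ends [ 598.4 -257.6  108.2] [643.5 149.6 104.7]
rail -1 397 yaw -6.4918327 at 448.76526 -29.211506 z 107.92870778067174 ends [ 421.3 -259.3  105.5] [468.  142.3 107.9]
```

```bash
cat >> h.py <<'E'
from scipy.spatial.transform import Rotation as Ro
np.set_printoptions(precision=2,suppress=True)
A=np.radians(-6.5); AX=np.array([-np.sin(A),np.cos(A)]); NX=np.array([np.cos(A),np.sin(A)])
OFF,SH=539.5,112.4   # rail centre line offset, home along-rail coordinate
GOAL=Ro.from_euler("xyz",[np.pi,0,np.radians(83.5)])
def rem(xs=0,ys=0,z=230):
    """remaining shift (30mm) and turn (6deg) to point xs,ys in sealer frame"""
    s=ctrl.read_state();p=np.array(s["eef_pos"]);R=Ro.from_euler("xyz",s["tool_rot"])
    w=np.r_[(OFF+xs)*NX+(SH+ys)*AX,z]
    print("t",s["clock"],"p",p,"rpy",np.degrees(s["tool_rot"]),"F",s["force"],"w",s["width"])
    print("sealer xy",p[:2]@NX-OFF,p[:2]@AX-SH,"to",w)
    print("shift",R.inv().apply(w-p)/30,"with goal axes",GOAL.inv().apply(w-p)/30,"turn",np.degrees((R.inv()*GOAL).as_rotvec())/6)
E
python3 -m crank '[[[0,0,0,0,0,-1],[0,0,0,0,0,-1],[0,0,0,0,0,-1],[0,0,0,0,0,-1],[0,0,0,0,0,-1],[0,0,0,0,0,-1],[0,0,0,0,0,-1],[0,0,0,0,0,-1],[0,0,0,0,0,-1],[0,0,0,0,0,-1]]]' 1
python3 -c "from h import *;rem(0,-270,230)"
```

```text
clock: 1.73
eef_pos: [255.8, -597.6, 231.6]
tool_rot: [-3.14, 0.001, 1.501]
force: [-0.4, -0.1, 0.2]
width: -0.4
t 1.7333 p [ 255.85 -597.64  231.56] rpy [-179.93    0.07   85.98] F [-0.38 -0.13  0.18] w -0.39733663421768706
sealer xy -217.640496413133 -677.2398212808126 to [ 518.19 -217.66  230.  ]
shift [13.25  7.84  0.03] with goal axes [13.57  7.25  0.05] turn [-0.01  0.01  0.41]
```

```bash
python3 -m crank '[[[0,0,0,0,0,0.4],[0.9,0.5,0,0,0,0],[1,0.55,0,0,0,0],[1,0.55,0,0,0,0],[1,0.55,0,0,0,0],[1,0.55,0,0,0,0],[1,0.55,0,0,0,0],[1,0.55,0,0,0,0],[1,0.55,0,0,0,0],[1,0.55,0,0,0,0],[1,0.55,0,0,0,0],[1,0.55,0,0,0,0]]]'
python3 -c "from h import *;rem(0,-270,230)"
```

```text
clock: 2.73
eef_pos: [472.1, -293.3, 228.7]
tool_rot: [-3.139, 0.011, 1.438]
force: [0.7, -0.3, 0.3]
width: 0.2
t 2.7333 p [ 472.14 -293.27  228.65] rpy [-179.87    0.61   82.4 ] F [ 0.71 -0.32  0.27] w 0.1707105881641215
sealer xy -37.199173685057474 -350.3354304973453 to [ 518.19 -217.66  230.  ]
shift [ 2.7   1.19 -0.08] with goal axes [ 2.68  1.24 -0.04] turn [-0.02  0.1  -0.18]
```

```bash
python3 -m crank '[[[0.9,0.45,0,0,0.1,-0.18],[0.9,0.45,0,0,0,0],[0.9,0.35,0,0,0,0],[0.2,0.1,0,0,0,0],[0,0,0,0,0,0]]]'
python3 -c "from h import *;rem(0,-270,127)
im=ctrl.get_image('scene');cv2.imwrite('pics/s1.png',im['color'][...,::-1])"
```

```text
clock: 3.15
eef_pos: [530.7, -197.9, 229.5]
tool_rot: [3.139, -0.005, 1.471]
force: [0.6, -0.7, -0.4]
width: -0.3
t 3.15 p [ 530.69 -197.93  229.49] rpy [179.83  -0.27  84.28] F [ 0.58 -0.75 -0.42] w -0.25727598421963077
sealer xy 10.181582681347777 -248.98340065593712 to [ 518.19 -217.66  127.  ]
shift [-0.71 -0.36  3.41] with goal axes [-0.7  -0.34  3.42] turn [ 0.03 -0.04  0.13]
```

View pics/s1.png

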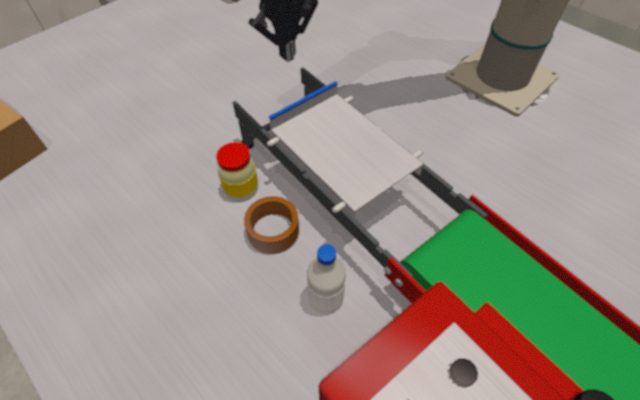

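The closed fingertips show at about (288,50), above and behind the lip, with nothing else in the way. The move overshot a little, so I correct that and then descend.

```bash
python3 -m crank '[[[-0.7,-0.35,0,0,0,0.13],[0,0,0.7,0,0,0],[0,0,0.7,0,0,0],[0,0,0.7,0,0,0],[0,0,0.6,0,0,0],[0,0,0.3,0,0,0],[0,0,0,0,0,0],[0,0,0,0,0,0]]]'
python3 -c "from h import *;rem(0,-236,127)"
```

```text
clock: 3.87
eef_pos: [512.2, -234.0, 137.9]
tool_rot: [3.138, 0.005, 1.439]
force: [-0.4, 0.7, 0.4]
width: 0.0
t 3.8667 p [ 512.18 -233.98  137.85] rpy [179.77   0.29  82.46] F [-0.45  0.7   0.41] w 0.007545407433844459
sealer xy -4.120306516668961 -286.8989600479132 to [ 522.04 -183.88  127.  ]
shift [1.7  0.11 0.35] with goal axes [1.7  0.14 0.36] turn [ 0.04  0.05 -0.17]
```

```bash
python3 -m crank '[[[0.3,0.05,0.15,0,0.05,-0.17],[0.4,0.05,0.1,0,0,0],[0.3,0,0.05,0,0,0],[0.2,0,0,0,0,0],[0.1,0,0,0,0,0],[0.1,0,0,0,0,0],[0,0,0,0,0,0]]]'
python3 -c "from h import *;rem(0,-231,127)"
```

```text
clock: 4.45
eef_pos: [523.6, -188.1, 132.0]
tool_rot: [3.131, 0.0, 1.46]
force: [-0.4, 0.6, 1.0]
width: -0.1
t 4.45 p [ 523.6  -188.13  132.05] rpy [179.37   0.02  83.67] F [-0.42  0.62  0.99] w -0.05872599126202797
sealer xy 2.029144499443646 -240.0474563206767 to [ 522.61 -178.91  127.  ]
shift [ 0.3  -0.07  0.17] with goal axes [ 0.3  -0.07  0.17] turn [0.1  0.   0.03]
```

```bash
python3 -m crank '[[[0.1,-0.07,0.2,0.1,0,0],[0.1,0,0,0,0,0],[0.1,0,0,0,0,0],[0.1,0,0,0,0,0],[0.1,0,0,0,0,0],[0.1,0,0,0,0,0]]]'
python3 -c "from h import *;rem(0,-225,127)"
```

```text
clock: 4.95
eef_pos: [523.0, -177.7, 126.4]
tool_rot: [3.14, 0.011, 1.454]
force: [-0.0, -4.5, 1.1]
width: -0.1
t 4.95 p [ 523.03 -177.67  126.4 ] rpy [179.92   0.63  83.31] F [-0.01 -4.54  1.06] w -0.0504512976232159
sealer xy 0.27761496733626245 -229.71654921130758 to [ 523.29 -172.95  127.  ]
shift [ 0.16 -0.01 -0.02] with goal axes [ 0.16 -0.01 -0.02] turn [ 0.01  0.11 -0.03]
```

In contact at 4.5 N with the tip at y = -230, so home should come at about y = -131. I push on steadily.

```bash
python3 -m crank '[[[0.15,0,0,0,0.1,0],[0.18,0,0,0,0,0],[0.18,0,0,0,0,0],[0.18,0,0,0,0,0],[0.18,0,0,0,0,0],[0.18,0,0,0,0,0],[0.18,0,0,0,0,0],[0.18,0,0,0,0,0],[0.18,0,0,0,0,0],[0.18,0,0,0,0,0]]]'
python3 -c "from h import *;rem(0,-131,127)"
```

```text
clock: 5.78
eef_pos: [526.7, -138.3, 126.4]
tool_rot: [3.141, 0.017, 1.439]
force: [-1.1, -6.1, 1.3]
width: -0.1
t 5.7833 p [ 526.67 -138.26  126.41] rpy [179.98   0.96  82.44] F [-1.06 -6.06  1.27] w -0.059194791977715815
sealer xy -0.5654546742655384 -190.15168570704435 to [533.93 -79.55 127.  ]
shift [ 1.97 -0.02 -0.05] with goal axes [ 1.97  0.02 -0.02] turn [ 0.    0.16 -0.18]
```

```bash
python3 -m crank '[[[0.18,0,0,0,0.1,-0.1],[0.18,0,0,0,0,0],[0.18,0,0,0,0,0],[0.18,0,0,0,0.1,0],[0.18,0,0,0,0,0],[0.18,0,0,0,0,0],[0.18,0,0,0,0,0],[0.18,0,0,0,0,0],[0.15,0,0,0,0,0],[0.12,0,0,0,0,0]]]'
python3 -c "from h import *;rem(0,-131,127)"
```

```text
clock: 6.62
eef_pos: [530.2, -95.7, 126.3]
tool_rot: [-3.138, 0.006, 1.439]
force: [-0.7, -5.4, 1.5]
width: 0.1
t 6.6167 p [530.25 -95.75 126.29] rpy [-179.82    0.35   82.42] F [-0.67 -5.42  1.45] w 0.1137746674587389
sealer xy -1.822493480359185 -147.50704185987905 to [533.93 -79.55 127.  ]
shift [ 0.55  0.05 -0.03] with goal axes [ 0.55  0.06 -0.02] turn [-0.03  0.06 -0.18]
```

```bash
python3 -m crank '[[[0.1,0.03,0,0,0.05,-0.1],[0.1,0,0,0,0,0],[0.1,0,0,0,0,0],[0.1,0,0,0,0,0],[0.1,0,0,0,0,0]]]'
python3 -c "from h import *;rem(0,-131,127)"
```

```text
clock: 7.03
eef_pos: [531.4, -83.8, 125.8]
tool_rot: [-3.135, 0.005, 1.447]
force: [-0.6, -12.8, 1.4]
width: -0.1
t 7.0333 p [531.42 -83.8  125.85] rpy [-179.65    0.3    82.93] F [ -0.64 -12.84   1.43] w -0.06817711935789954
sealer xy -2.0138238970567954 -135.50458460416866 to [533.93 -79.55 127.  ]
shift [ 0.15  0.07 -0.04] with goal axes [ 0.15  0.07 -0.04] turn [-0.06  0.05 -0.1 ]
```

The force has risen to 12.8 N at y = -135.5, so it may have seated. I check the deck height before pushing further.

```bash
cat >> h.py <<'E'
def deck(tag):
    for n in("scene","side"):
        im=ctrl.get_image(n);C=cloud(im);hsv=cv2.cvtColor(im["color"],cv2.COLOR_RGB2HSV)
        a=C[...,:2]@NX-OFF;b=C[...,:2]@AX-SH;z=C[...,2]
        m=(abs(a)<70)&(z>105)&(z<130)&(hsv[...,1]<50)&(hsv[...,2]>130)&(b>-130)&(b<140)
        P=np.c_[a[m],b[m],z[m]];k=np.linalg.lstsq(np.c_[P[:,:2],np.ones(len(P))],P[:,2],rcond=None)[0]
        g=(hsv[...,0]>45)&(hsv[...,0]<80)&(hsv[...,1]>150)&(abs(z-115)<8)
        print(n,"deck z at centre",k[2],"tilt",k[:2],"y range",np.percentile(P[:,1],[1,99]),"belt z",np.median(z[g]),"belt y0",np.percentile(b[g],1))
        cv2.imwrite(f"pics/{n}_{tag}.png",im["color"][...,::-1])
E
python3 -c "from h import *;deck('a');rem(0,-131)"
```

```text
scene deck z at centre 114.00796428985126 tilt [ 0. -0.] y range [-118.03  114.77] belt z 113.97956301022438 belt y0 131.81313520096532
side deck z at centre 113.42673122922527 tilt [-0. -0.] y range [-119.47  114.59] belt z 113.47206721106679 belt y0 132.45141093150153
t 7.1333 p [531.45 -83.81 125.86] rpy [-179.65    0.29   82.91] F [-0.9  -9.5   0.96] w -0.218148080004715
sealer xy -1.981591642775129 -135.50759615676927 to [533.93 -79.55 230.  ]
shift [ 0.13  0.04 -3.47] with goal axes [ 0.15  0.07 -3.47] turn [-0.06  0.05 -0.1 ]
```

View pics/side_a.png

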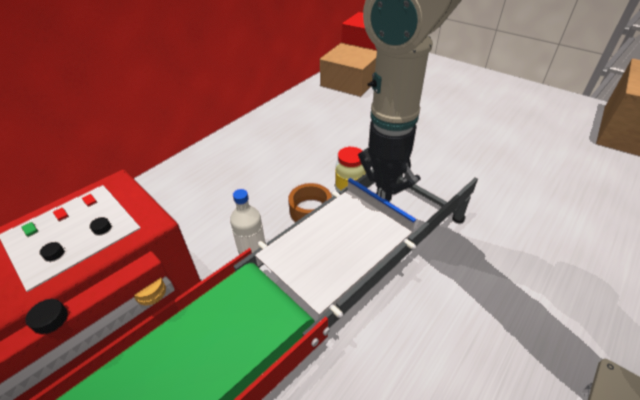

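The shelf has dropped: the deck is at 114.0 / 113.4 mm, the same as the belt in both cameras, and level. In the side view it lies flush against the green belt at (285,290). Now I back off, rise and move over the deck.

```bash
python3 -m crank '[[[-0.3,0,0,0,0,0],[-0.4,0,0,0,0,0],[-0.2,0,0,0,0,-0.1],[0,0,-0.6,0,0,0],[0,0,-0.7,0,0,0],[0,0,-0.6,0,0,0],[0,0,-0.2,0,0,0],[0,0,0,0,0,0]]]'
python3 -c "from h import *;rem(0,-4,190)"
```

```text
clock: 7.8
eef_pos: [528.1, -108.6, 189.8]
tool_rot: [-3.133, -0.004, 1.462]
force: [0.5, 0.2, -1.1]
width: 0.3
t 7.8 p [ 528.07 -108.61  189.85] rpy [-179.52   -0.21   83.77] F [ 0.47  0.2  -1.13] w 0.29651772867334797
sealer xy -2.530046436974999 -160.5368558088738 to [548.3   46.63 190.  ]
shift [5.22 0.11 0.01] with goal axes [ 5.22  0.08 -0.01] turn [-0.08 -0.03  0.04]
```

```bash
python3 -m crank '[[[0.6,0.05,0,-0.08,0,0.04],[0.9,0.05,0,0,0,0],[0.9,0,0,0,0,0],[0.9,0,0,0,0,0],[0.7,0,0,0,0,0],[0.4,0,0,0,0,0],[0,0,0,0,0,0],[0,0,0,0,0,0]]]'
python3 -c "from h import *;rem(0,-4,120)"
```

```text
clock: 8.47
eef_pos: [543.9, 27.3, 183.4]
tool_rot: [-3.135, -0.006, 1.457]
force: [-0.2, -0.1, 0.6]
width: 0.1
t 8.4667 p [543.9   27.29 183.39] rpy [-179.61   -0.34   83.46] F [-0.25 -0.12  0.59] w 0.12595451286148623
sealer xy -2.1900611769676743 -23.71510646988115 to [548.3   46.63 120.  ]
shift [0.64 0.09 2.12] with goal axes [0.66 0.07 2.11] turn [-0.06 -0.06 -0.01]
```

```bash
python3 -m crank '[[[0.4,0.08,0.4,-0.06,-0.06,0],[0.25,0,0.5,0,0,0],[0,0,0.5,0,0,0],[0,0,0.4,0,0,0],[0,0,0.2,0,0,0],[0,0,0.05,0,0,0],[0,0,0,0,0,0]]]'
python3 -c "from h import *;rem(0,-4,115)"
```

```text
clock: 9.05
eef_pos: [547.3, 37.7, 116.7]
tool_rot: [-3.138, 0.005, 1.448]
force: [0.6, 0.5, -0.1]
width: -0.0
t 9.05 p [547.26  37.73 116.7 ] rpy [-179.82    0.29   82.95] F [ 0.63  0.51 -0.12] w -0.03695448857171885
sealer xy -0.02727751463498862 -12.95939597016806 to [548.3   46.63 115.  ]
shift [ 0.3  -0.    0.06] with goal axes [0.3  0.   0.06] turn [-0.03  0.05 -0.09]
```

Just above the deck. Now I press gently.

```bash
python3 -m crank '[[[0,0,0.08,0,0,0],[0,0,0.1,0,0,0],[0,0,0.1,0,0,0]]]'
```

```text
clock: 9.3
eef_pos: [547.7, 37.0, 114.7]
tool_rot: [-3.141, 0.005, 1.445]
force: [-7.6, 0.8, 26.3]
width: -0.3
```

```bash
python3 -m crank '[[[0,0,0.06,0,0,0],[0,0,0.06,0,0,0],[0,0,0.06,0,0,0],[0,0,0.06,0,0,0]]]'
python3 -m crank '[[[0,0,-0.2,0,0,0],[0,0,-0.5,0,0,0],[0,0,-0.8,0,0,0],[0,0,-1,0,0,0],[0,0,-1,0,0,0],[0,0,-0.6,0,0,0],[0,0,0,0,0,0],[0,0,0,0,0,0],[0,0,0,0,0,0]]]'
python3 -c "from h import *;rem();deck('b')"
```

```text
clock: 9.63
eef_pos: [548.1, 36.9, 114.9]
tool_rot: [3.138, 0.005, 1.444]
force: [-5.5, 0.5, 14.3]
width: -0.0
clock: 10.38
eef_pos: [549.6, 35.1, 247.8]
tool_rot: [3.13, 0.004, 1.441]
force: [-0.0, 0.5, -0.6]
width: 0.2
t 10.3833 p [549.62  35.12 247.83] rpy [179.32   0.22  82.54] F [-0.03  0.51 -0.62] w 0.19396481952532119
sealer xy 2.6139744290624094 -15.2832379370969 to [548.76  50.6  230.  ]
shift [ 0.51 -0.1   0.59] with goal axes [ 0.51 -0.09  0.59] turn [ 0.11  0.04 -0.16]
scene deck z at centre 114.0137917597854 tilt [ 0. -0.] y range [-117.64  114.7 ] belt z 113.98034842297426 belt y0 131.84324665494395
side deck z at centre 113.42248349663356 tilt [ 0. -0.] y range [-119.55  114.41] belt z 113.45615453722804 belt y0 132.55264987162866
```

View pics/scene_b.png

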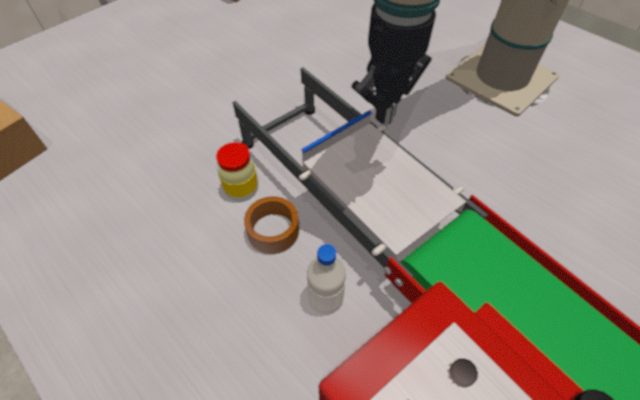

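The scene view shows the shelf seated against the belt. The jar (237,170), tape (272,224) and bottle (326,280) are where they were, and the hand is clear above. I hand in.

```bash
python3 -c "from cell import ctrl;print(ctrl.finish_job())"
```

```text
the job is handed in; nothing more can be done
None
```

The shelf is back in its notches and flush with the belt, and I handed the job in at about 10.5 s on the robot's clock. No verdict came back.

- **Push:** I pushed the lip with shut fingertips over about 95 mm, at 5–6 N where I read the force. I stopped when it rose to 12.8 N and the deck had dropped 8 mm. Force was read only at the end of each move, so brief peaks in between were not seen.
- **Press:** I pressed near the middle of the deck, at 26 N and then 14 N over about 0.4 s. The tool then rose to about 248 mm, where the wrist force read about zero.
- **Last checks:** In both cameras the deck is level and at belt height to within 0.1 mm (114.0 against 114.0 mm, and 113.4 against 113.5 mm). It did not shift measurably when pressed. The jar, tape and bottle appear at the same pixels as at the start; I did not re-measure their positions.
- **Disagreement:** My first estimate of home along the rails was about 4–5 mm too far towards the belt. The shelf seated before that point, so I relied on the drop and the force instead.

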